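# Fit the amber filter in the dye sample light

## Robot

A 7-joint arm with a two-finger parallel gripper is mounted at the origin on the work surface. World frame = base frame: x ahead of the robot, y to its left, z up, the work surface at z = 0. Lengths are in m, angles in rad, forces in N, time in s.
With the tool pointing down it reaches from about 0.425 to 0.925 m from the base axis. Payload 6.8 kg.
Tool frame: the origin (TCP) lies at the very end of the fingers, on their centre line; the grasp point (between the pads) lies bot.grip_point_offset behind it (bot.grip_point_offset is the distance from the TCP to the grasp point, in m); z points along the fingers, y is the line along which they close (so a half turn about z gives the same grasp; the last joint's range is limited). The gripper opens to 85 mm and grips with 20 to 120 N. Pads are 22 mm wide; open, the fingers measure 114 mm over their backs; the gripper's body (76 mm by 85 mm) begins 54 mm behind the grasp point. The pads swing forward as they close: fully open they stand 13 mm farther back than shut.
Start: joints at [-1.237, 0.477, 0.022, 1.555, -0.011, 1.109, -0.083], TCP at [0.289, 0.61, 0.231] pointing down, gripper open.
Joint ranges: [-2.96, 2.96], [-0.34, 2.1], [-1.41, 1.46], [0.24, 2.44], [-1.37, 4.51], [0.17, 1.92], [-2.96, 2.96]. Speed limits (rad/s): [2.39, 2.39, 3.14, 3.14, 3.14, 3.14, 3.14].

## Interface

Orientations are given as a unit quaternion [w, x, y, z].
In Python, from station import bot, imaging gives the robot as it stands. The module is installed in compiled form; this text tells all that it offers.
- The arm moves only by the tool carry_out, never from a script. Its argument "targets" is one flat list of numbers, 5 for each row, row after row: the closure in counts, from 0 (fully open) to 255 (shut), then the shift along the world's x, y, z in mm, then the turn about the world's z in degrees. A call has 1 to 20 rows; each row shifts and turns the commanded pose from where the row before left it; what a row does not reach is not made up. A row lasts 1/10 s, in which the tool goes at most 50 mm and 8.59 degrees, less where a joint would pass 70% of its speed; a pose out of reach is approached as far as the arm can. A call is refused whole if a number of a shift passes 50 or a number of a turn 8.59, either way. A call with a gripper value outside its range is refused whole. The fingers move at their own pace and stop on an object; "newtons" is the grip in N (left out, the last holds). Time passes only in rows, so rows that do not move let the fingers close. It gives the time, the measured TCP pose, the force, the opening and the grip force at its end, in the units of the state.
- bot.get_obs(): the state, without advancing time (a new reading comes with each control period).
- imaging.read_camera(name): name is "scene" or "side" or "wrist"; returns a dict with "frame" (400x640x3 uint8, red, green, blue), "fov_y" (degrees; the focal length in pixels is half the picture's height over the tangent of half this angle, whatever the lens; pixels are square), "cx", "cy" (the principal point, pixels), "k1" (the pictures are not rectified: a ray, as slopes to the right and down, at radius r is drawn at 1 + k1 r^2 times it, then the intrinsics apply), "pose" (4x4, takes a point from camera to world coordinates); the wrist camera has in their place "tool_from_camera" (4x4, takes a point from camera to tool coordinates, whose origin is the TCP and whose axes are the flange's). Camera axes: x right, y up, looking along -z (the intrinsics and any distortion apply to the point x, -y, -z); pixel columns grow to the right and rows downward; lengths in m; the calibration is good to about 2 mm. A picture is of the moment at which its call begins: read the wrist's pose just before it. There is no depth.
- bot.hand_in(): hands the job in; it is judged then, once.
The state is a dict: "t": time; "q": joint angles; "joint_vel": joint speeds; "joint_torque": joint torques, N m; "eef_pos": TCP position; "tool_rot": TCP orientation; "contact_force": force on the tool from outside, world axes, zero at the start; "torque": the same for the moment, N m; "gripper_width": opening from 0.0 (shut) to 1.0 (fully open); "grasp_force": force on a finger pad.
Only numpy, scipy, OpenCV 4.12 (cv2) and the standard library are available. Lean on these libraries where they do the work, as an engineer would, in place of code of your own. Each camera call takes 0.05 s, during which the arm holds its last target. There are 200 camera calls.

## Task

Put the amber filter, square foot down, into the square cell on top of the white sample light so that it sits fully home. Then screw the retaining ring down snug over its foot by swinging the ring's red pin clockwise (seen from above) round to its stop, and let go. Leave the blue filter where it is.

Things in the scene. Friction and masses are not known exactly. Their poses are not given: they have to be found in the camera images.
- amber_mid (a point): Amber filter, 50 mm tall, upright on the table: round amber barrel 44 mm in diameter (black band near the top) on a black square foot 56 x 56 x 7 mm. Point: on its axis, 25 mm above its underside; x, y along the foot's sides, z up. Any quarter turn fits. Grip the upper barrel: once home, all below 16.5 mm above its underside lies inside the ring, so keep fingertips above that.
- blue_mid (a point): Blue filter, same shape and size as the amber one; a bystander. Point: on its axis, 25 mm above its underside.
- cell (a point): Square cell, 66 x 66 mm, 8 mm deep, in the top of a fixed white box 150 x 150 x 50 mm. Point: centre of the cell's floor, 42 mm above the table; x, y along its sides, z up. On top lies a captive dark steel ring, 116 mm across, its top 16.5 mm above this point. Its bevelled 66 mm square opening (75 mm at the top) starts within 6 degrees of the cell's square, so the foot drops through.
- ring_pin (a point): Upright red pin, 14 mm in diameter, 36 mm tall, on the ring's lever; point half-way up, on its axis. It circles the cell's z axis at 90 mm: from 17-23 degrees on the +y side of the cell's +x (unscrewed) clockwise to a stop 23 degrees on the -y side (snug), sinking 3 mm and covering the foot's corners. Needs about 1.5 N; stays put.
Mind the look-alikes: they are no part of the job. Of the things that look like the part that bears cell, the largest one is meant.

How it is judged:
On the way, in this order (a step that is already met when the one before it is completed fails the run):
1. the amber filter sits fully home in the cell while the ring is still unscrewed (z of amber_mid in the frame of cell between 0.02 and 0.029 m and horizontal distance between amber_mid and cell below 0.01 m and angle between amber_mid's own z axis and vertical below 0.12 rad and y of ring_pin in the frame of cell above 0.01 m), for 0.2 s.
2. the ring is screwed down snug over it (z of amber_mid in the frame of cell below 0.029 m and horizontal distance between amber_mid and cell below 0.01 m and y of ring_pin in the frame of cell below -0.02 m), for 0.2 s.
At the end, for the whole second after the job is handed in: The amber filter stands upright (within 7 degrees) in the cell, its foot on the cell's floor (within 4 mm) and centred within 10 mm; the ring's pin is within about 10 degrees of its stop (at least 20 mm to the -y side of the cell's x axis); the blue filter is within 30 mm of where it stood (all of step 2 and z of amber_mid in the frame of cell above 0.02 m and angle between amber_mid's own z axis and vertical below 0.12 rad and distance of blue_mid from where it was at the start of the episode below 0.03 m); the robot touches nothing.
It fails at once if the blue filter was moved by more than 30 mm (distance of blue_mid from where it was at the start of the episode above 0.03 m).
It also fails if it takes over 45 s, if anything falls off the work surface, if the arm or the gripper's body presses on something with over 40 N, if the wrist force passes 120 N, or if a joint passes its speed limit or range.

## Working session

There is one attempt and no reset: what is moved stays moved. The work goes in short steps, Python scripts to look and compute and a tool call to move; the robot and the scene stay as the last step left them, time stands still between calls to the robot, and variables do not carry over. Pictures are saved under pics/ and viewed, at most 10 in all, crops included, and the job is handed in when it is done.

Besides the shell and the picture viewer there is one more tool, called after "Emit:" as name(argument=value, ...), one argument or row to a line, values as JSON. carry_out: Moves the arm, as the interface text tells. Its arguments: {"type":"object","properties":{"targets":{"type":"array","items":{"type":"number"}},"newtons":{"type":"number"}},"required":["targets"]}

```bash
mkdir -p pics; cat > h.py <<'E'
import numpy as np, cv2
from station import bot, imaging
from scipy.spatial.transform import Rotation as R
def cam(n):
    o=bot.get_obs(); c=imaging.read_camera(n)
    if n=="wrist":
        T=np.eye(4); w,x,y,z=o["tool_rot"]; T[:3,:3]=R.from_quat([x,y,z,w]).as_matrix(); T[:3,3]=o["eef_pos"]
        c["pose"]=T@np.array(c["tool_from_camera"])
    c["pose"]=np.array(c["pose"]); return c
def K(c):
    f=200/np.tan(np.radians(c["fov_y"])/2); return np.array([[f,0,c["cx"]],[0,f,c["cy"]],[0,0,1.]]), np.array([c["k1"],0,0,0,0.])
def rays(c,uv):
    k,d=K(c); p=cv2.undistortPoints(np.float64(uv).reshape(-1,1,2),k,d)[:,0]
    r=np.c_[p[:,0],-p[:,1],-np.ones(len(p))]@c["pose"][:3,:3].T; return c["pose"][:3,3],r
def plane(c,uv,z):
    o,r=rays(c,uv); return o+r*((z-o[2])/r[:,2])[:,None]
def proj(c,P):
    k,d=K(c); q=(np.atleast_2d(P)-c["pose"][:3,3])@c["pose"][:3,:3]; q=q*[1,-1,-1]
    return cv2.projectPoints(q,np.zeros(3),np.zeros(3),k,d)[0][:,0]
def save(c,n): cv2.imwrite("pics/"+n,c["frame"][:,:,::-1])
E
python3 - <<'E'
from h import *
o=bot.get_obs(); print(o, bot.grip_point_offset)
ims=[]
for n in("scene","side","wrist"):
    c=cam(n); save(c,n+"0.png"); print(n,c["fov_y"],c["k1"],c["pose"].round(3).tolist())
E
```

```text
{'t': 0.0, 'q': array([-1.23711545,  0.47778349,  0.02235089,  1.55645126, -0.01149271,
        1.10930927, -0.08310436]), 'joint_vel': array([-0.00075647, -0.00014311, -0.00118125,  0.00042419, -0.00064943,
       -0.0001682 ,  0.00046024]), 'joint_torque': array([ 3.31811361e-05, -5.96457195e+01,  1.60807963e+00, -2.81191170e+01,
        1.25291423e-02,  9.36638389e-03,  4.15559043e-06]), 'eef_pos': array([0.28836403, 0.60964669, 0.23033716]), 'tool_rot': array([-1.27444660e-04,  2.19093257e-01,  9.75703497e-01, -9.02546309e-04]), 'contact_force': array([-0.04603306, -0.55792058,  0.11279458]), 'torque': array([ 0.08154302, -0.02740658, -0.00592764]), 'grasp_force': 0.0, 'gripper_width': 1.001745185379719} 0.0187
scene 47.85080460004292 -0.1296103057262184 [[-0.393, -0.689, 0.609, 1.088], [0.919, -0.297, 0.258, 0.301], [0.003, 0.661, 0.75, 0.812], [0.0, 0.0, 0.0, 1.0]]
side 42.744802762414324 -0.07586919660758487 [[0.913, 0.293, -0.283, 0.13], [-0.407, 0.664, -0.627, -0.683], [0.004, 0.688, 0.726, 0.933], [0.0, 0.0, 0.0, 1.0]]
wrist 66.56189294221363 -0.00902451871099945 [[0.428, -0.869, -0.25, 0.226], [0.904, 0.411, 0.12, 0.64], [-0.002, -0.277, 0.961, 0.373], [0.0, 0.0, 0.0, 1.0]]
```

View pics/scene0.png

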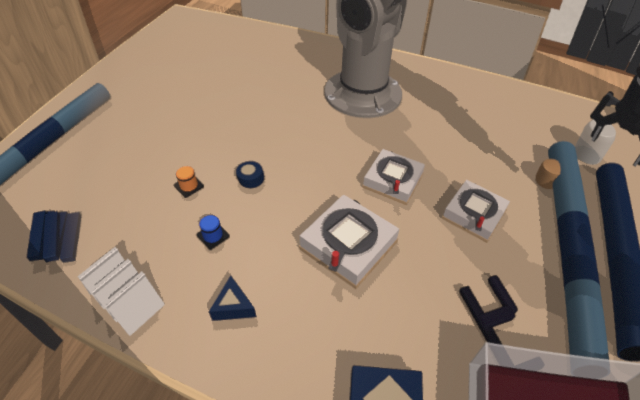

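View pics/side0.png

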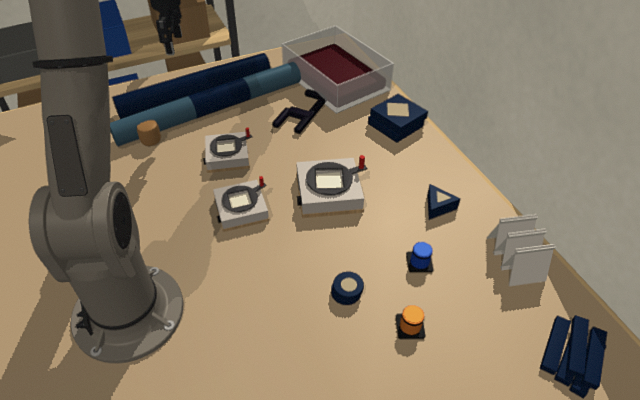

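Scene view: the large box is at (348,236), amber at (187,180) and blue at (210,230). Side view: box (330,185), amber (411,320), blue (421,256). Next I'll look at enlarged crops.

```bash
python3 - <<'E'
from h import *
s=cv2.imread("pics/scene0.png"); d=cv2.imread("pics/side0.png")
def cr(i,u,v,w,h,k): return cv2.resize(i[v:v+h,u:u+w],(w*k,h*k),interpolation=cv2.INTER_NEAREST)
a=np.hstack([cr(s,290,190,120,100,3),cr(d,285,145,120,100,3)])
b=np.hstack([cr(s,165,155,60,46,6),cr(d,380,295,60,46,6)])
cv2.imwrite("pics/crop1.png",np.vstack([a,b]))
E
```

```text
(no output)
```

View pics/crop1.png

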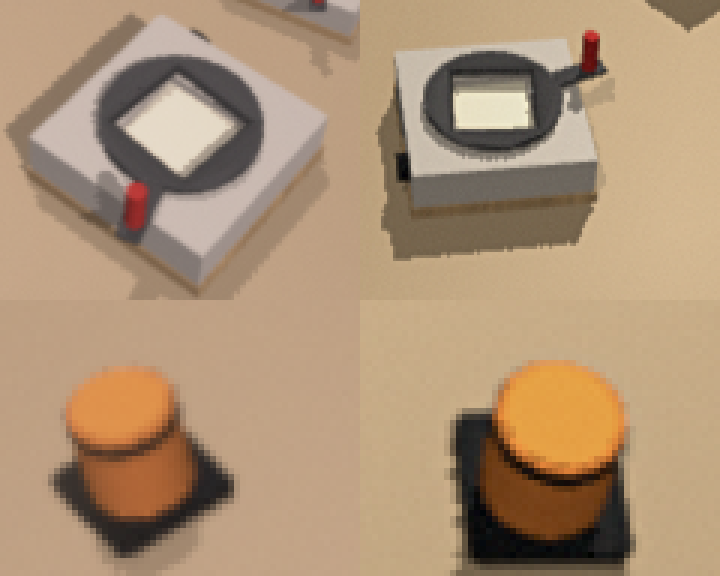

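```bash
python3 - <<'E'
from h import *
s=cam("scene"); d=cam("side"); np.set_printoptions(precision=4,suppress=True)
def quad(n,P):
    P=P[:,:2]; print(n,P.mean(0),"sides",np.linalg.norm(P-np.roll(P,-1,0),axis=1),"ang",[np.degrees(np.arctan2(*(np.roll(P,-1,0)-P)[i][::-1])) for i in range(len(P))])
quad("box s",plane(s,[(300,235),(342.3,195.7),(399,229.3),(357.7,273.3)],.05))
quad("box d",plane(d,[(296.7,162.3),(354.3,158.3),(364,198.3),(301.7,204.3)],.05))
print("amb",plane(s,[(185.2,172.8)],.05),plane(d,[(413.5,314.7)],.05))
quad("foot s",plane(s,[(173.7,185.3),(185.8,197.8),(204.2,186.2)],.007))
quad("foot d",plane(d,[(396.3,313.7),(398.3,338.7),(425.3,338)],.007))
def tri(c1,u,c2,v):
    A=0;b=0
    for c,p in((c1,u),(c2,v)):
        o,r=rays(c,[p]); r=r[0]/np.linalg.norm(r[0]); M=np.eye(3)-np.outer(r,r); A=A+M;b=b+M@o
    return np.linalg.solve(A,b)
print("pin",tri(s,(335,259),d,(362,162.3)),"amb tri",tri(s,(185.2,172.8),d,(413.5,314.7)))
print("blue", plane(s,[(209,222)],.05),plane(d,[(423,249)],.05))
print(rays(d,[(0,0)])[0])
E
```

```text
box s [0.5396 0.1529] sides [0.143  0.1495 0.143  0.1472] ang [np.float64(162.67037758291855), np.float64(74.20409663478132), np.float64(-18.239513675484503), np.float64(-105.75528238120083)]
box d [0.536  0.1472] sides [0.1507 0.1465 0.1513 0.1507] ang [np.float64(-17.81909314983754), np.float64(-107.70682068855191), np.float64(163.7586665548872), np.float64(72.10974607244349)]
amb [[ 0.5309 -0.2639  0.05  ]] [[ 0.5264 -0.2717  0.05  ]]
foot s [ 0.5448 -0.2575] sides [0.0552 0.0536 0.0764] ang [np.float64(66.4026236246827), np.float64(157.2362710138097), np.float64(-69.0094617059982)]
foot d [ 0.514  -0.2767] sides [0.0582 0.0549 0.0778] ang [np.float64(-115.8807886640939), np.float64(-22.755026271376646), np.float64(108.93239516860923)]
pin [0.6285 0.1526 0.0718] amb tri [ 0.5279 -0.2685  0.0448]
blue [[ 0.6343 -0.1331  0.05  ]] [[ 0.6329 -0.1364  0.05  ]]
[ 0.1301 -0.6828  0.933 ]
```

Both views agree: the box is at about (0.538, 0.150) with yaw −17.6°, and the pin is 90 mm out at +19° in the cell frame. The amber filter is at (0.528, −0.268) with yaw −23.6°. The crops show these corners. I'll move over the box first for a wrist view.

Emit:
carry_out(
  targets=[0,20,-36,0,0,0,20,-36,0,0,0,20,-36,0,0,0,20,-36,0,0,0,20,-36,0,0,0,20,-36,0,0,0,20,-36,0,0,0,20,-36,0,0,0,20,-36,0,0,0,20,-36,0,0,0,20,-36,0,0,0,20,-36,0,0,0,0,0,0,0,0,0,0,0,0],
)

```text
t: 1.65
eef_pos: [0.5289, 0.1771, 0.2313]
tool_rot: [-0.0, 0.22, 0.975, -0.0]
contact_force: [-0.2, 0.2, -0.4]
gripper_width: 0.995
grasp_force: 0.0
```

```bash
python3 - <<'E'
from h import *
c=cam("wrist"); save(c,"w1.png"); np.save("w1.npy",c["pose"])
E
```

```text
(no output)
```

View pics/w1.png

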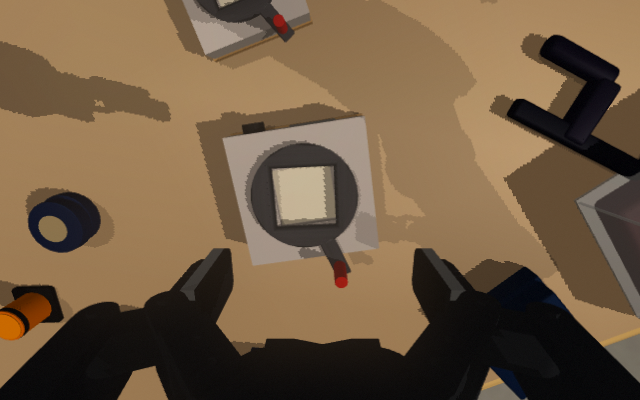

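Emit:
carry_out(
  targets=[0,0,-36,0,0,0,0,-36,0,0,0,0,-36,0,0,0,0,-36,0,0,0,0,-36,0,0,0,0,-36,0,0,0,0,-36,0,0,0,0,-36,0,0,0,0,-36,0,0,0,0,-36,0,0,0,0,-36,0,0,0,0,-36,0,0,0,0,0,0,0,0,0,0,0,0],
)

```text
t: 3.1
eef_pos: [0.529, -0.2528, 0.231]
tool_rot: [-0.0, 0.219, 0.976, 0.0]
contact_force: [0.7, 0.4, 0.3]
gripper_width: 0.998
grasp_force: 0.0
```

```bash
python3 - <<'E'
from h import *
c=cam("wrist"); save(c,"w2.png"); np.save("w2.npy",c["pose"])
E
```

```text
(no output)
```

View pics/w2.png

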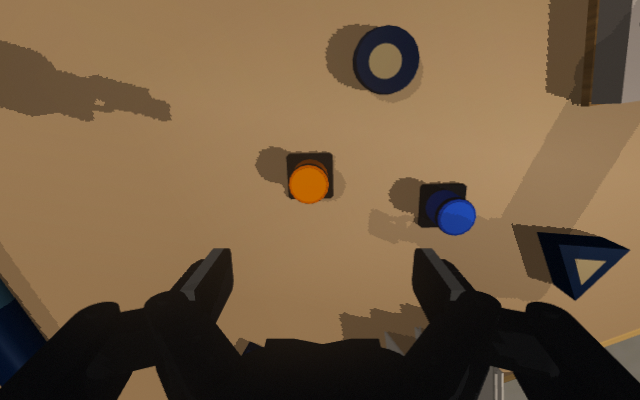

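Wrist view 1: box top corners (223,138), (364,117), (378,247), (251,265), pin top (341,283). Wrist view 2: amber top centred at (309,184), foot spanning (286,153)–(333,199).

```bash
python3 - <<'E'
from h import *
np.set_printoptions(precision=4,suppress=True)
c=cam("wrist")
def quad(n,P):
    P=P[:,:2]; D=np.roll(P,-1,0)-P; print(n,P.mean(0),"sides",np.linalg.norm(D,axis=1),"ang",np.degrees(np.arctan2(D[:,1],D[:,0]))%90)
def blob(im,lo,hi,roi):
    h=cv2.cvtColor(im,cv2.COLOR_BGR2HSV); m=cv2.inRange(h,lo,hi); k=np.zeros_like(m); u,v,w,t=roi; k[v:t,u:w]=255; m&=k
    cs=cv2.findContours(m,0,1)[0]; return max(cs,key=cv2.contourArea)
i=cv2.imread("pics/w2.png")
c["pose"]=np.load("w2.npy")
a=blob(i,(8,150,150),(22,255,255),(280,145,340,210)); (u,v),r=cv2.minEnclosingCircle(a); e=cv2.fitEllipse(a);print("amb px",u,v,r,e)
print(plane(c,[(u,v),e[0],(u-r,v),(u+r,v)],.05))
quad("foot",plane(c,[(286.5,153),(332.5,152),(333.5,198),(288,199.5)],.007))
c["pose"]=np.load("w1.npy"); i=cv2.imread("pics/w1.png")
quad("box",plane(c,[(223,138),(364,117),(378,247),(251,265)],.05))
w=blob(i,(0,0,160),(180,110,255),(270,163,338,228)); print("emit",cv2.minAreaRect(w))
quad("emit",plane(c,cv2.boxPoints(cv2.minAreaRect(w)),.042))
quad("ringop",plane(c,[(271,168),(334,164),(337,225),(275,228)],.0585))
p=blob(i,(0,180,150),(5,255,255),(320,255,360,295)); print("pin",cv2.minEnclosingCircle(p)); print(plane(c,[(341,282)],.09))
E
```

```text
amb px 308.5 184.0 19.52572250366211 ((308.4500427246094, 184.16079711914062), (37.16244888305664, 37.85664749145508), 110.10393524169922)
[[ 0.5293 -0.2687  0.05  ]
 [ 0.5295 -0.2688  0.05  ]
 [ 0.5202 -0.2879  0.05  ]
 [ 0.5384 -0.2495  0.05  ]]
foot [ 0.5296 -0.2686] sides [0.0552 0.0573 0.057  0.0581] ang [65.9452 66.4942 66.6718 64.719 ]
box [0.5391 0.1508] sides [0.1482 0.147  0.1504 0.1488] ang [72.7353 73.0141 73.3916 72.1562]
emit ((299.7362365722656, 193.01551818847656), (51.55793762207031, 51.49921417236328), 86.633544921875)
emit [0.5366 0.1462] sides [0.0567 0.06   0.0595 0.0602] ang [67.9107 67.9441 68.0955 65.2663]
ringop [0.5387 0.1519] sides [0.066  0.0679 0.0686 0.0672] ang [68.1773 67.9252 67.4886 65.6324]
pin ((341.3461608886719, 282.5769348144531), 5.869740962982178)
[[0.6312 0.151  0.09  ]]
```

Emit:
carry_out(
  targets=[0,0,-16,-40,0,0,0,0,-40,0,0,0,0,-40,0,0,0,0,-40,0,0,0,0,-30,0,0,0,0,-19,0,0,0,0,0,0,0,0,0,0,0,255,0,0,0,0,255,0,0,0,0,255,0,0,0,0,255,0,0,0,0,255,0,0,0,0,255,0,0,0,0,255,0,0,0,0],
  newtons=50,
)

```text
t: 4.7
eef_pos: [0.5295, -0.2699, 0.0237]
tool_rot: [0.001, 0.219, 0.976, 0.0]
contact_force: [-1.0, 1.1, 6.2]
gripper_width: 0.495
grasp_force: 50.2
```

Emit:
carry_out(
  targets=[255,0,0,20,0,255,0,0,30,0,255,0,0,40,0,255,0,0,30,0,255,0,30,0,0,255,0,30,0,0,255,1,30,0,0.5,255,1,30,0,0.5,255,1,30,0,0.5,255,1,30,0,0.5,255,1,30,0,0.5,255,1,30,0,0.5,255,1,30,0,0.5,255,1,30,0,0.5,255,1,30,0,0.5,255,1,30,0,0.5,255,0,30,0,0,255,0,30,0,0,255,0,0,0,0,255,0,0,0,0],
)

```text
t: 6.7
eef_pos: [0.5383, 0.1508, 0.1424]
tool_rot: [-0.0, 0.175, 0.984, -0.0]
contact_force: [-0.1, -1.2, -1.2]
gripper_width: 0.502
grasp_force: 51.2
```

```bash
python3 - <<'E'
from h import *
cs={n:cam(n) for n in("scene","side","wrist")}
for n,c in cs.items(): save(c,n+"3.png"); np.save(n+"3.npy",c["pose"])
s=cs["scene"]["frame"][130:290,270:430]; d=cs["side"]["frame"][90:250,250:410]; w=cs["wrist"]["frame"][100:340,200:440]
f=lambda i,k:cv2.resize(i,None,fx=k,fy=k,interpolation=0)
im=np.zeros((560,800,3),np.uint8)
im[:320,:320]=f(s,2); im[:320,320:640]=f(d,2); im[320:,560:800]=w
cv2.imwrite("pics/c3.png",im[:,:,::-1])
E
```

```text
(no output)
```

View pics/c3.png

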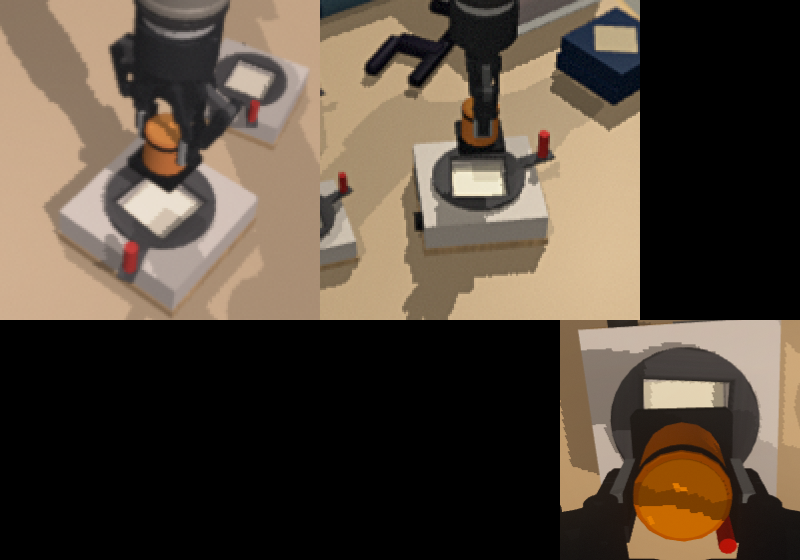

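The crops show the filter upright in the grip, with its foot lined up over the ring's opening. Next I'll lower it.

Emit:
carry_out(
  targets=[255,0.5,0,-20,0,255,0,0,-20,0,255,0,0,-12,0,255,0,0,-5,0,255,0,0,-5,0,255,0,0,-4,0,255,0,0,-4,0,255,0,0,0,0],
)

```text
t: 7.65
eef_pos: [0.539, 0.1502, 0.0721]
tool_rot: [-0.0, 0.176, 0.984, -0.0]
contact_force: [-0.2, -0.3, -2.1]
gripper_width: 0.499
grasp_force: 51.3
```

Emit:
carry_out(
  targets=[255,0,0,-2,0,255,0,0,-2,0,255,0,0,-2,0,255,0,0,0,0],
)

```text
t: 8.05
eef_pos: [0.5389, 0.1502, 0.0661]
tool_rot: [-0.0, 0.176, 0.984, -0.0]
contact_force: [0.3, 0.0, -1.6]
gripper_width: 0.499
grasp_force: 51.3
```

Emit:
carry_out(
  targets=[255,0,0,-1,0,255,0,0,0,0],
)

```text
t: 8.25
eef_pos: [0.5391, 0.1503, 0.0657]
tool_rot: [-0.0, 0.176, 0.984, 0.0]
contact_force: [-2.3, -0.4, 3.0]
gripper_width: 0.499
grasp_force: 51.9
```

Emit:
carry_out(
  targets=[200,0,0,0,0,100,0,0,0,0,0,0,0,0,0,0,0,0,0,0,0,0,0,0,0,0,0,0,0,0,0,0,0,10,0,0,0,0,20,0,0,0,0,30,0,0,0,0,30,0,255,-10,30,10,0,255,-20,30,0,0,255,-20,30,0,0,255,0,0,0,0,255,0,0,0,0],
)

```text
t: 9.75
eef_pos: [0.4888, 0.241, 0.166]
tool_rot: [0.0, 0.175, 0.985, 0.0]
contact_force: [0.6, 0.2, -0.2]
gripper_width: 0.145
grasp_force: 0.0
```

```bash
python3 - <<'E'
from h import *
c=cam("wrist"); save(c,"w4.png"); np.save("w4.npy",c["pose"])
s=cam("scene");save(s,"s4.png"); d=cam("side"); save(d,"d4.png")
f=lambda i,k:cv2.resize(i,None,fx=k,fy=k,interpolation=0)
im=np.zeros((600,640,3),np.uint8)
im[:260]=c["frame"][100:360]; im[280:600,:320]=f(s["frame"][170:290,270:390],8/3); im[280:600,320:]=f(d["frame"][120:240,270:390],8/3)
cv2.imwrite("pics/c4.png",im[:,:,::-1])
E
```

```text
(no output)
```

View pics/c4.png

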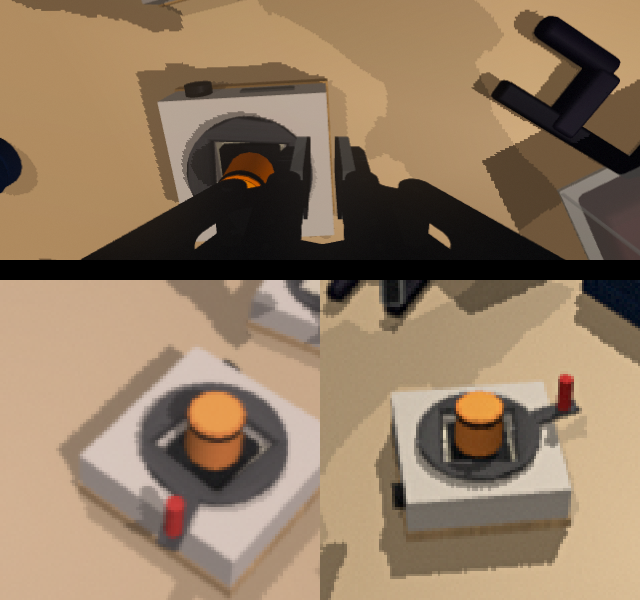

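The filter sits upright in the cell, inside the ring's opening, with the pin still unscrewed. A quick numeric check before going to the pin.

```bash
python3 - <<'E'
from h import *
s=cam("scene");d=cam("side")
print(plane(s,[(351,220.6)],.092),plane(d,[(329.6,167.6)],.092))
for z in(.09,.093): print(plane(s,[(335.6,252.5)],z),plane(d,[(362.2,157.1)],z))
E
```

```text
[[0.54182092 0.15350915 0.092     ]] [[0.53594371 0.14679808 0.092     ]]
[[0.62479016 0.15248705 0.09      ]] [[0.62793698 0.15120952 0.09      ]]
[[0.62671209 0.15310265 0.093     ]] [[0.62616532 0.1482417  0.093     ]]
```

Emit:
carry_out(
  targets=[255,28,-7,0,3,255,28,-7,0,3,255,28,-7,0,3,255,28,-7,0,3,255,28,-7,0,3,255,0,0,-40,0,255,0,0,-40,0,255,0,0,-18,0,255,-2,-12,0,0,255,0,-10,0,0,255,0,0,0,0],
  newtons=40,
)

```text
t: 11.1
eef_pos: [0.6287, 0.1796, 0.0691]
tool_rot: [0.001, 0.049, 0.999, -0.0]
contact_force: [-0.0, -0.1, -0.3]
gripper_width: -0.0
grasp_force: 0.0
```

Emit:
carry_out(
  targets=[255,1,-6,0,-1,255,1,-6,0,-1,255,0.5,-6,0,-1,255,0,-5.5,0,-1.5,255,0,-5.5,0,-3.5,255,0,-5.5,0,-3.5,255,-0.5,-5.5,0,-3.5,255,0,0,0,0],
)

```text
t: 11.9
eef_pos: [0.6292, 0.1421, 0.0673]
tool_rot: [0.0, 0.178, 0.984, -0.0]
contact_force: [-0.4, 0.1, -0.6]
gripper_width: -0.004
grasp_force: 0.0
```

```bash
cat > pin.py <<'E'
from h import *
for n,(u,v,w,t) in(("scene",(290,190,400,290)),("side",(285,130,405,245))):
    c=cam(n); i=np.ascontiguousarray(c["frame"][v:t,u:w]); h=cv2.cvtColor(i,cv2.COLOR_RGB2HSV)
    m=cv2.inRange(h,(0,180,90),(5,255,255))|cv2.inRange(h,(172,180,90),(180,255,255)); ys,xs=np.nonzero(m); print(n,len(xs))
    if len(xs)>8:
        P=plane(c,[(xs.mean()+u,ys.mean()+v)],.071)[0]; d=P[:2]-[.539,.1505]; print(P,np.linalg.norm(d),"cell angle",np.degrees(np.arctan2(d[1],d[0]))+17.2)
    save(c,n+"5.png")
E
python3 pin.py
```

```text
scene 14
[0.62462548 0.1214014  0.071     ] 0.09043478802593784 cell angle -1.5695974308054552
side 51
[0.62287734 0.12453343 0.071     ] 0.08780473164988506 cell angle -0.0013674549518292167
```

Emit:
carry_out(
  targets=[255,0,-5.5,0,-3.5,255,-0.5,-5.5,0,-3.5,255,-1.5,-5.5,0,-3.5,255,-2,-5.5,0,-3.5,255,-2,-5,0,-3,255,-2,-5,0,-3,255,0,0,0,0],
)

```text
t: 12.7
eef_pos: [0.6207, 0.111, 0.0672]
tool_rot: [-0.0, 0.345, 0.939, -0.0]
contact_force: [-0.1, 0.0, 0.5]
gripper_width: 0.003
grasp_force: 0.0
```

```bash
python3 pin.py
```

```text
scene 0
side 55
[0.60711715 0.09505477 0.071     ] 0.08783006214108434 cell angle -21.944507920154646
```

Emit:
carry_out(
  targets=[255,-1,-1.5,0,0,255,-1,-1.5,0,0,255,0,0,0,0],
)

```text
t: 13.1
eef_pos: [0.6197, 0.1096, 0.0674]
tool_rot: [0.0, 0.344, 0.939, 0.001]
contact_force: [3.4, 4.1, -2.7]
gripper_width: -0.002
grasp_force: 2.2
```

At the stop: the tool is blocked and the force is rising. I'll back off and lift clear.

Emit:
carry_out(
  targets=[255,8,10,0,0,255,15,20,0,0,255,0,0,40,0,255,0,0,50,0,255,20,40,30,0,255,0,40,0,0,255,0,40,0,0,255,0,40,0,0,255,0,0,0,0,255,0,0,0,0],
)

```text
t: 14.1
eef_pos: [0.6602, 0.297, 0.1846]
tool_rot: [-0.0, 0.343, 0.939, -0.001]
contact_force: [-0.3, -1.6, -0.2]
gripper_width: 0.006
grasp_force: 0.0
```

```bash
python3 pin.py; python3 - <<'E'
from h import *
a=cv2.imread("pics/scene5.png");b=cv2.imread("pics/side5.png")
f=lambda i:cv2.resize(i,None,fx=2,fy=2)
cv2.imwrite("pics/c6.png",np.hstack([f(a[140:290,190:390]),f(b[120:270,285:485])]))
E
```

```text
scene 35
[0.610623   0.09621357 0.071     ] 0.08987141338884602 cell angle -19.960197742824786
side 53
[0.60565065 0.09320411 0.071     ] 0.0878927108275557 cell angle -23.48383263446482
```

View pics/c6.png

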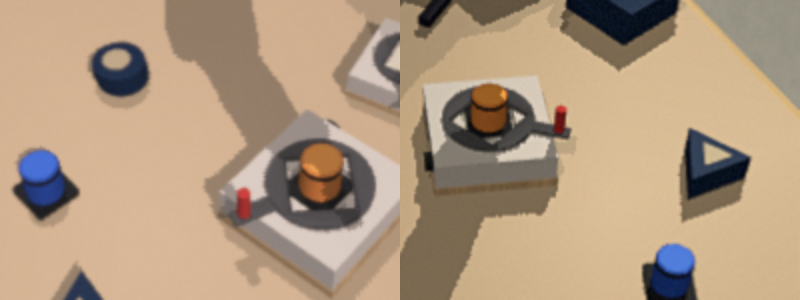

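The picture shows the amber filter upright in the cell, with the ring rotated over its foot's corners and the pin at about −22° in the cell frame (its stop). Blue hasn't moved, and the arm is clear.

```bash
python3 -c "
from station import bot
print(bot.hand_in())"
```

```text
the job is handed in; nothing more can be done
None
```

The amber filter is home in the cell, the ring is screwed round to its stop over the foot, and the blue filter wasn't touched; I handed the job in at about 14 s with the arm clear, and no verdict was returned.

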